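# Level the potter's drying shelf

### The job

Slide the yellow spirit level along the drying shelf, without lifting it off the shelf, until it lies inside the black outline near the levelling foot. Only then turn the foot's orange bar knob until the bubble stands between its two black lines while you press the level down firmly enough to seat the sprung shelf on its foot (the bubble reads true only then; 10 N or so is plenty, 30 N is too much). Finish while still pressing down on the level with the gripper's fingertips, bubble centred, and leave the other pots and tools where they are.

Things in the scene. Friction and masses are not known exactly. Their poses are not given: they have to be found in the camera images.
- level: yellow spirit level, 180 mm long (its y axis), 24 mm wide (x) and 40 mm tall, 0.25 kg, black end caps, flat top that may be pressed anywhere; origin at the centre of its underside. It lies loose on the shelf, its +y end pointing away from the foot. It can be pinched across its width. In the middle a green see-through vial, visible from above and the sides, with two black lines 20 mm apart
- bubble (a joint): place of the 12 mm long pale bubble along the level's y axis from the middle of the vial, m; 0 is centred, +-0.004 is just between the lines, ends at +-0.02. It runs to the higher end, about 0.35 m per rad of lean of the level (6 mm per degree), settling in about a second: positive means that the foot end is too low
- shelf (a joint): how far springs lift the shelf off its foot, rad: 0.03 when left alone, 0 when seated on the foot. With the level in the outline, pressing over its middle starts to move the shelf at about 3 N and seats it at about 6 N (4 to 5 N over the end nearer the foot); the surface gives way by 4 to 6 mm before it is firm
- mark (a point): centre of the black outline (40 x 197 mm) on the shelf's top face, x, y, z axes along the shelf's width, length and normal; +y points away from the foot. The beige shelf is 140 mm wide, 350 mm long, 16 mm thick, its top about 85 mm over the table; the outline's centre lies 65 mm from the shelf's middle towards the foot. The shelf tilts about an axis along its width, 130 mm from this point on the +y side
- foot_screw (a joint): angle of the levelling foot's knob, rad, 0 at the start, stops at -0.3 and 3; grows clockwise seen from above, which raises the foot end: each rad tilts the shelf by 0.04 rad and so moves the bubble by about -0.014 m. It turns stiffly (0.15 N m) and stays where it is left. The foot is too low at the start and needs about 0.5 to 1.3 rad
- foot_grip (a point): centre of the knob's upright orange bar, 50 mm long (this point's x axis, turning with the knob), 13 mm thick (y) and 36 mm tall (z), top 14 mm above this point, black disc of radius 25 mm 22 mm below it. The turning axis is upright through this point, 175 mm from the outline's centre along the shelf
- glaze_jar: lidded round glaze jar, 64 mm across, 85 mm tall, standing beyond the rig; a bystander, leave alone; origin at the centre of its underside
- cup: pink bisque cup, 72 mm across, 80 mm tall, standing beyond the rig; a bystander, leave alone; origin at the centre of its underside
- bowl: pink bisque bowl, 120 mm across, 60 mm tall, to the left; a bystander, leave alone; origin at the centre of its underside
- brush: glaze brush lying near the right front; a bystander, leave alone; origin at the centre of its underside
- slip_bottle: white slip bottle with red cap, 60 mm across, 140 mm tall, to the right; a bystander, leave alone; origin at the centre of its underside
- trimmed_vase: clay-coloured vase, 84 mm across, 115 mm tall, far right; a bystander, leave alone; origin at the centre of its underside
- wood_rib: flat wooden rib 60 x 100 x 8 mm, lying near the left; a bystander, leave alone; origin at the centre of its underside
Not all that is in view belongs to the job. Leave any purple look-alike of the level alone.

How it is judged:
By the outcome, as a careful person would: the job done as asked, in the order asked, and still so for the second after the job is handed in, while the arm keeps its last pose, push and grip.
It also fails if it takes over 72 s, if anything falls off the work surface, if the arm or the gripper's body presses on something with over 40 N, if the wrist force passes 120 N, or if a joint passes its speed limit or range.

### The arm

A 6-joint arm with a two-finger parallel gripper is mounted at the origin on the work surface. World frame = base frame: x ahead of the robot, y to its left, z up, the work surface at z = 0. Lengths are in m, angles in degrees, forces in N, time in s.
With the tool pointing down it reaches from about 0.375 to 0.825 m from the base axis. Payload 5.5 kg.
Tool frame: the origin (TCP) lies between the finger pads; the fingertips stand 19 mm ahead of it and the grasp point (between the pads) is the TCP; z points along the fingers, x is the direction in which the jaws open and shut, and the axes are right-handed (so a half turn about z gives the same grasp; the last joint's range is limited). The gripper opens to 85 mm and grips with 20 to 120 N. Pads are 22 mm wide; open, the fingers measure 114 mm over their backs; the gripper's body (76 mm by 85 mm) begins 54 mm behind the grasp point. The pads swing forward as they close: fully open they stand 13 mm farther back than shut.
Start: joints at [-74.313, 17.962, -2.699, 69.339, 0, 90], TCP at [0.162, -0.578, 0.25] pointing down, gripper open.
Joint ranges: [-152.73, 152.73], [-39.44, 99.34], [-58.76, 71.6], [-118.89, 123.64], [-81.53, 83.1], [-180, 180]. Speed limits (degrees/s): [136.94, 136.94, 172.46, 180, 180, 180].

### API

Orientations are given as a 3x3 rotation matrix whose columns are the frame's x, y, z axes.
In Python, from plant import bot gives the robot as it stands. The module is installed in compiled form; this text tells all that it offers.
- The arm moves only by the tool apply_moves, never from a script. Its arguments are lists of equal length, an entry for each row: "claw": the finger opening in mm, from 0 to 85.4; "offset": the shift along the tool's x, y, z in mm, a list of three; "rot": the turn, a rotation vector about the tool's x, y, z in degrees, a list of three. A call has 1 to 20 rows; each row is the pose to reach, as a shift and turn from the pose commanded when the call began, along the tool's axes at that moment; what a row does not reach only later rows make up. A row lasts 1/8 s, in which the tool goes at most 62.5 mm and 10.7 degrees, less where a joint would pass 70% of its speed; a pose out of reach is approached as far as the arm can. A call with a gripper value outside its range is refused whole. The fingers move at their own pace and stop on an object; "force" is the grip in N (left out, the last holds). Time passes only in rows, so rows that repeat a pose let the fingers close. It gives the time, the measured TCP pose, the force and the opening at its end, in the units of the state.
- bot.state(): the state, without advancing time (a new reading comes with each control period).
- bot.get_image(name): name is "scene" or "top" or "wrist"; returns the picture (384x512x3 uint8, blue, green, red); there is no depth.
- bot.camera_params(name): a dict with "intrinsics" (3x3 intrinsics, pixels), "dist" ([k1, k2, p1, p2, k3] as OpenCV has them; the pictures are not rectified), "rvec" (rotation vector, rad) and "tvec" (3), from world to camera coordinates, as OpenCV has them; the wrist camera has in their place "T_tool_cam" (4x4, takes a point from camera to tool coordinates, whose origin is the TCP and whose axes are the tool frame's). Camera axes: x right, y down, z forward; pixel columns grow to the right and rows downward; lengths in m; the calibration is good to about 2 mm. A picture is of the moment at which its call begins: read the wrist's pose just before it. camera_params takes no time and is no camera call.
- bot.job_done(): hands the job in, once; it reports no verdict.
The state is a dict: "time": time; "joint_pos": joint angles; "joint_vel": joint speeds; "joint_torque": joint torques, N m; "tcp_pos": TCP position; "orientation": TCP orientation; "force": force on the tool from outside, world axes, zero at the start; "moment": the same for the moment, N m; "finger_gap": finger opening in m.
Only numpy, scipy, OpenCV 4.12 (cv2) and the standard library are available. Lean on these libraries where they do the work, as an engineer would, in place of code of your own. Each camera call takes 0.05 s, during which the arm holds its last target. There are 200 camera calls.

## Working session

There is one attempt and no reset: what is moved stays moved. The work goes in short steps, Python scripts to look and compute and a tool call to move; the robot and the scene stay as the last step left them, time stands still between calls to the robot, and variables do not carry over. Pictures are saved under pics/ and viewed, about 8 in all and at most 12, crops included, and the job is handed in when it is done.

Besides the shell and the picture viewer there is one more tool, called after "Call:" as name(argument=value, ...) on one line, values as JSON. apply_moves: Moves the arm, as the interface text tells. Its arguments: {"type":"object","properties":{"claw":{"type":"array","items":{"type":"number"}},"offset":{"type":"array","items":{"type":"array","items":{"type":"number"}}},"rot":{"type":"array","items":{"type":"array","items":{"type":"number"}}},"force":{"type":"number"}},"required":["claw","offset","rot"]}

```bash
mkdir -p pics; cat > h.py <<'E'
import cv2, numpy as np
from plant import bot
def snap(cam, fn, crop=None, scale=1):
    im=bot.get_image(cam); cv2.imwrite('pics/raw_'+fn,im)
    if crop: im=im[crop[1]:crop[3],crop[0]:crop[2]]
    if scale!=1: im=cv2.resize(im,None,fx=scale,fy=scale,interpolation=cv2.INTER_CUBIC)
    cv2.imwrite('pics/'+fn,im); return im
def cam(name, st=None):
    p=bot.camera_params(name); K=np.array(p['intrinsics']); d=np.array(p['dist'])
    if name=='wrist':
        T=np.eye(4); T[:3,:3]=np.array(st['orientation']); T[:3,3]=st['tcp_pos']
        W=T@np.array(p['T_tool_cam']); R=W[:3,:3].T; t=-R@W[:3,3]
    else:
        R=cv2.Rodrigues(np.array(p['rvec'],float))[0]; t=np.array(p['tvec'],float).ravel()
    return K,d,R,t
def pix2z(c,uv,z):
    K,d,R,t=c; q=cv2.undistortPoints(np.array(uv,float).reshape(-1,1,2),K,d).reshape(-1,2)
    o=-R.T@t; out=[]
    for a in q:
        r=R.T@np.array([a[0],a[1],1]); out.append(o+r*(z-o[2])/r[2])
    return np.array(out)
def proj(c,P):
    K,d,R,t=c; return cv2.projectPoints(np.array(P,float).reshape(-1,1,3),cv2.Rodrigues(R)[0],t,K,d)[0].reshape(-1,2)
E
python3 - <<'E'
from h import *
a=bot.get_image('top');b=bot.get_image('scene')
cv2.imwrite('pics/top0.png',a);cv2.imwrite('pics/scene0.png',b)
cv2.imwrite('pics/top0b.png',cv2.resize(a,(800,600),interpolation=cv2.INTER_CUBIC))
s=bot.state();print(s)
c=cam('top');print(-c[2].T@c[3]);c=cam('scene');print(-c[2].T@c[3]); print(bot.camera_params('wrist'))
E
```

```text
{'time': 0.1, 'joint_pos': array([-7.43115370e+01,  1.80006677e+01, -2.74828410e+00,  6.93374941e+01,
        1.77804525e-03,  8.99991557e+01]), 'joint_vel': array([-0.00312789, -0.11283654,  0.1279856 ,  0.01130053,  0.09812927,
       -0.01339192]), 'joint_torque': array([-1.26343155e-03, -5.40768135e+01,  3.40541732e+01,  1.11600431e-02,
       -2.60825100e-04, -4.54903869e-06]), 'tcp_pos': array([ 0.16212586, -0.57719147,  0.24951685]), 'orientation': array([[ 2.70420472e-01, -9.62742243e-01, -3.78103297e-04],
       [-9.62741135e-01, -2.70420734e-01,  1.46094907e-03],
       [-1.50876436e-03, -3.10549401e-05, -9.99998861e-01]]), 'force': array([ 0.58350989, -0.39466873,  0.78703239]), 'moment': array([0.02573134, 0.02791785, 0.03443131]), 'finger_gap': 0.08510081824682535}
[0.37305119 0.01095083 1.20201878]
[ 1.6847576  -0.34617974  0.93101023]
{'intrinsics': array([[331.71779476,   0.        , 254.81726401],
       [  0.        , 331.71779476, 193.15494827],
       [  0.        ,   0.        ,   1.        ]]), 'dist': array([0.00370271, 0.        , 0.        , 0.        , 0.        ]), 'T_tool_cam': array([[ 9.99999011e-01,  1.00193124e-03, -9.87088993e-04,
         7.01062394e-04],
       [-6.51706957e-04,  9.52003211e-01,  3.06087344e-01,
        -7.72061058e-02],
       [ 1.24639036e-03, -3.06086398e-01,  9.52002922e-01,
        -1.24633520e-01],
       [ 0.00000000e+00,  0.00000000e+00,  0.00000000e+00,
         1.00000000e+00]])}
```

View pics/top0b.png

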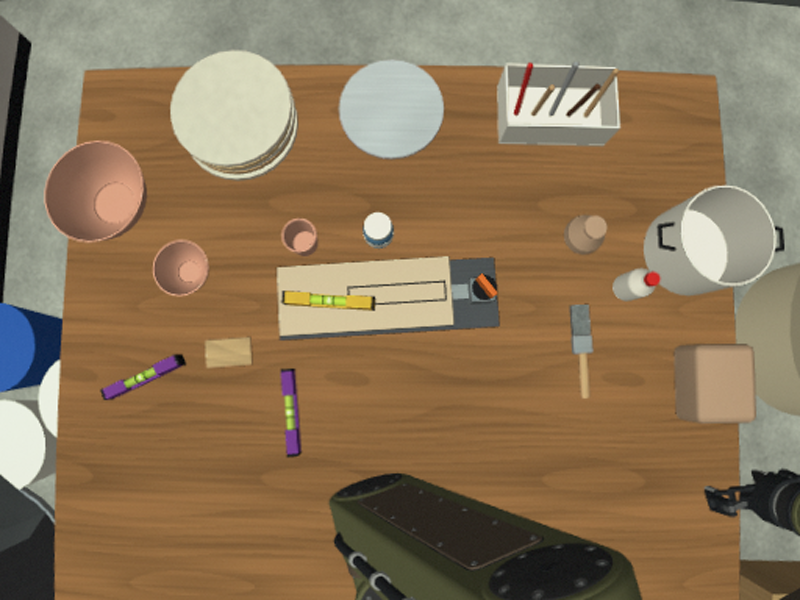

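View pics/scene0.png

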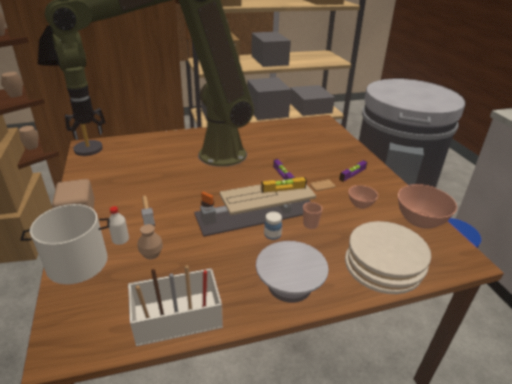

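The top view shows the yellow level at about (328,300) in the 800 px picture, with the outline at (397,293) and the orange knob at (486,287). Two things could be mistaken for the level: the purple look-alikes at (142,376) and (290,412). I choose the yellow one on the beige shelf and check it in a close crop.

```bash
python3 - <<'E'
import cv2
a=cv2.imread('pics/top0.png')[155:225,170:325]
cv2.imwrite('pics/crop1.png',cv2.resize(a,None,fx=5,fy=5,interpolation=cv2.INTER_CUBIC))
E
```

```text
(no output)
```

View pics/crop1.png

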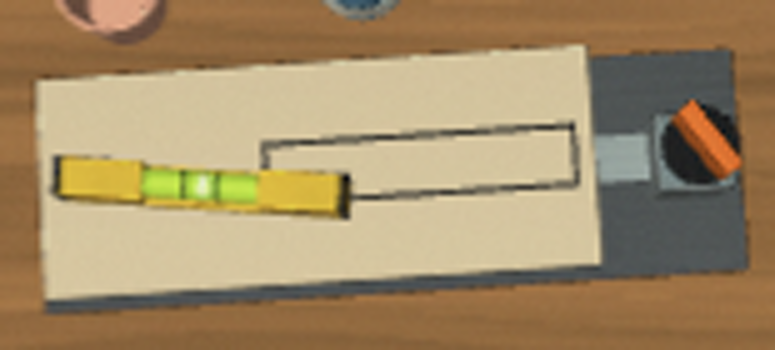

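```bash
python3 - <<'E'
from h import *
c=cam('top'); f=lambda L,z: pix2z(c,[(170+(x+.5)/5-.5,155+(y+.5)/5-.5) for x,y in L],z)
np.set_printoptions(precision=4,suppress=True)
S=f([(37,80),(585,45),(601,265),(47,298)],.087);print('shelf',S,S.mean(0),[np.linalg.norm(S[i]-S[i-1]) for i in range(4)])
O=f([(263,143),(573,124),(578,186)],.085);print('outline',O,(O[0]+O[2])/2,np.linalg.norm(O[0]-O[1]),np.linalg.norm(O[2]-O[1]))
d=O[0]-O[1];print('yaw +y axis',np.degrees(np.arctan2(d[1],d[0])))
L=f([(55,156),(350,175),(347,217),(55,197)],.13);print('level',L,L.mean(0));d=L[0]+L[3]-L[1]-L[2];print(np.linalg.norm(d)/2,np.degrees(np.arctan2(d[1],d[0])))
print('knob disc',f([(705,143)],.07)); print('bar ends',f([(684,108),(728,170)],.11), f([(692,100),(740,165)],.11))
E
```

```text
shelf [[ 0.5613  0.2483  0.087 ]
 [ 0.5858 -0.0971  0.087 ]
 [ 0.447  -0.1066  0.087 ]
 [ 0.424   0.2381  0.087 ]] [0.5045 0.0707 0.087 ] [np.float64(0.1377198810396734), np.float64(0.3462863385892039), np.float64(0.13914917350872227), np.float64(0.34550581782609807)]
outline [[ 0.5224  0.105   0.085 ]
 [ 0.5358 -0.0895  0.085 ]
 [ 0.4966 -0.0926  0.085 ]] [0.5095 0.0062 0.085 ] 0.19499635644564703 0.039286137131293766
yaw +y axis 93.93961523572135
level [[0.5077 0.2268 0.13  ]
 [0.4973 0.0486 0.13  ]
 [0.472  0.0502 0.13  ]
 [0.4828 0.2261 0.13  ]] [0.4899 0.1379 0.13  ]
0.17741640147892263 86.57479191678739
knob disc [[ 0.5264 -0.1751  0.07  ]]
bar ends [[ 0.5426 -0.1558  0.11  ]
 [ 0.5044 -0.1826  0.11  ]] [[ 0.5476 -0.1608  0.11  ]
 [ 0.5075 -0.19    0.11  ]]
```

The crop confirms it. The yellow level with black caps is centred near crop (202,187), the outline near (420,165), and the knob near (708,140). The bubble is close to centre, so the unloaded shelf is nearly level. The shelf measures 346 x 139 mm and the level 177 mm, both matching the stated sizes. Next I go above the rig for a wrist view.

Call:
apply_moves(claw=[60,60,60,60,60,60,60,60,60,60,60,60,60,60,60,60], offset=[[-434,-478,-50],[-434,-478,-50],[-434,-478,-50],[-434,-478,-50],[-434,-478,-50],[-434,-478,-50],[-434,-478,-50],[-434,-478,-50],[-434,-478,-50],[-434,-478,-50],[-434,-478,-50],[-434,-478,-50],[-434,-478,-50],[-434,-478,-50],[-434,-478,-50],[-434,-478,-50]], rot=[[0,0,-71],[0,0,-71],[0,0,-71],[0,0,-71],[0,0,-71],[0,0,-71],[0,0,-71],[0,0,-71],[0,0,-71],[0,0,-71],[0,0,-71],[0,0,-71],[0,0,-71],[0,0,-71],[0,0,-71],[0,0,-71]], force=20)

```text
time: 2.1
tcp_pos: [0.5049, -0.0311, 0.3004]
orientation: [[0.998, -0.059, 0.0], [-0.059, -0.998, -0.0], [0.0, 0.0, -1.0]]
force: [0.2, 0.0, -0.5]
finger_gap: 0.06
```

```bash
cat >> h.py <<'E'
def st():
    s=bot.state(); R=np.array(s['orientation']); np.set_printoptions(precision=4,suppress=True)
    print('t',round(s['time'],2),'tcp',s['tcp_pos'],'yaw',round(np.degrees(np.arctan2(R[1,0],R[0,0])),2),'zax',R[:,2],'F',s['force'],'gap',round(s['finger_gap'],4),'q',s['joint_pos'])
    return s
E
python3 - <<'E'
from h import *
s=st(); snap('wrist','w1.png',scale=1.5); np.save('w1.npy',[s],allow_pickle=True)
E
```

```text
t 2.1 tcp [ 0.5049 -0.0311  0.3004] yaw -3.37 zax [ 0.0001 -0.     -1.    ] F [ 0.196   0.0288 -0.532 ] gap 0.06 q [ -3.5268   6.8371 -10.1414  73.0131  -0.0008  89.8437]
```

View pics/w1.png

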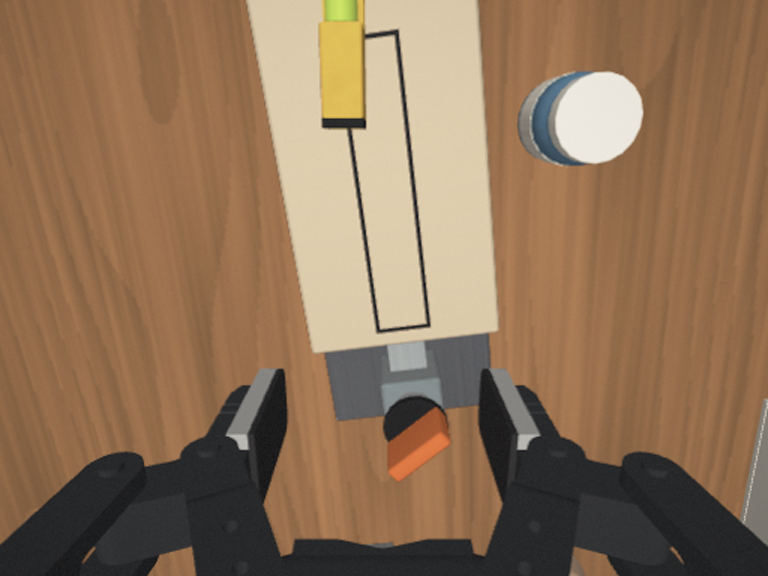

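The wrist view shows the level's foot end at (344,123), the outline's foot-end corners at (378,331) and (428,325), and the knob bar at about (420,445). I zoom in on the bar to get its height and yaw.

```bash
python3 - <<'E'
from h import *
a=cv2.imread('pics/raw_w1.png')[255:325,245:310]
cv2.imwrite('pics/crop2.png',cv2.resize(a,None,fx=8,fy=8,interpolation=cv2.INTER_CUBIC))
s=np.load('w1.npy',allow_pickle=True)[0]; c=cam('wrist',s); np.set_printoptions(precision=4,suppress=True)
f=lambda L,z: pix2z(c,[(x/1.5,y/1.5) for x,y in L],z)
O=f([(398,32),(428,325),(378,331)],.085);print(O,(O[0]+O[2])/2,np.linalg.norm(O[0]-O[1]),np.linalg.norm(O[2]-O[1]));d=O[0]-O[1];print(np.degrees(np.arctan2(d[1],d[0])))
print('level end',f([(321,127),(366,126)],.088),f([(322,119),(365,118)],.126))
print('shelf end',f([(313,353),(497,330)],.085))
E
```

```text
[[ 0.5214  0.103   0.085 ]
 [ 0.534  -0.0916  0.085 ]
 [ 0.4971 -0.0942  0.085 ]] [0.5093 0.0044 0.085 ] 0.1950620884908624 0.037025002911363826
93.7057459809331
level end [[0.4692 0.0505 0.088 ]
 [0.4981 0.0494 0.088 ]] [[0.4746 0.0543 0.126 ]
 [0.499  0.0534 0.126 ]]
shelf end [[ 0.4475 -0.1091  0.085 ]
 [ 0.5846 -0.0985  0.085 ]]
```

View pics/crop2.png

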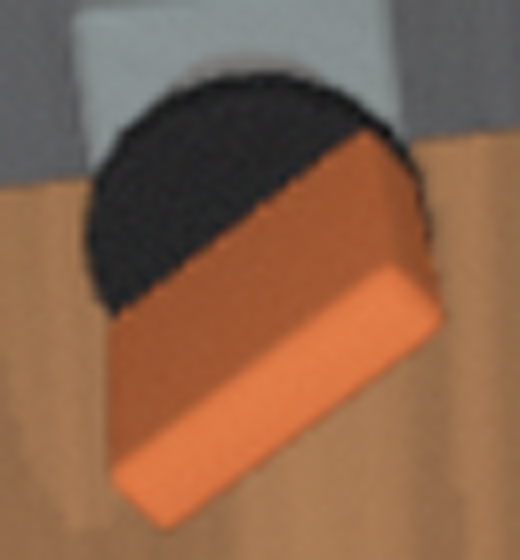

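```bash
python3 - <<'E'
from h import *
np.set_printoptions(precision=4,suppress=True)
s=np.load('w1.npy',allow_pickle=True)[0]; c=cam('wrist',s)
f=lambda L,z: pix2z(c,[(245+(x+.5)/8-.5,255+(y+.5)/8-.5) for x,y in L],z)
ct=cam('top'); g=lambda L,z: pix2z(ct,[(170+(x+.5)/5-.5,155+(y+.5)/5-.5) for x,y in L],z)
for z in (.09,.1,.11,.12,.13):
    P=f([(110,478),(390,265),(443,320),(165,530)],z); B=f([(115,315),(370,130)],z-.036)
    d=P[1]-P[0];m=P.mean(0)
    print(z,m[:2],np.linalg.norm(P[1]-P[0]),np.linalg.norm(P[2]-P[1]),np.degrees(np.arctan2(d[1],d[0])),'side bottom vs top',(B-P[:2])[:,:2].ravel(),'topcam',g([(708,138)],z)[0,:2])
E
```

```text
0.09 [ 0.5227 -0.2012] 0.05494916286503494 0.012356132283716684 38.867891029191085 side bottom vs top [0.0014 0.0035 0.0008 0.0007] topcam [ 0.5269 -0.1738]
0.1 [ 0.5223 -0.1939] 0.0533089875504466 0.011987314596624306 38.86789102919105 side bottom vs top [0.0013 0.0026 0.0009 0.    ] topcam [ 0.5255 -0.1721]
0.11 [ 0.5218 -0.1865] 0.05166881223585824 0.011618496909532086 38.867891029191064 side bottom vs top [ 0.0012  0.0018  0.001  -0.0006] topcam [ 0.5241 -0.1705]
0.12 [ 0.5214 -0.1791] 0.0500286369212698 0.011249679222439754 38.86789102919108 side bottom vs top [ 0.0011  0.0009  0.001  -0.0013] topcam [ 0.5227 -0.1688]
0.13 [ 0.521  -0.1717] 0.048388461606681483 0.010880861535347444 38.867891029191085 side bottom vs top [ 0.0011  0.0001  0.0011 -0.002 ] topcam [ 0.5213 -0.1671]
```

The bar top comes out at z≈0.13, so the grip point is at z≈0.117. The axis is at (0.521,-0.170), which agrees with 175 mm from the mark. Bar yaw is 39°. I pinch the level on its solid yellow part, 55 mm from centre on the foot side.

Call:
apply_moves(claw=[45,45,45,45,45,45,45,45,45], offset=[[-25,-114,60],[-25,-114,100],[-25,-114,100],[-25,-114,100],[-25,-114,140],[-25,-114,170],[-25,-114,190],[-25,-114,190],[-25,-114,190]], rot=[[0,0,0],[0,0,0],[0,0,0],[0,0,0],[0,0,0],[0,0,0],[0,0,0],[0,0,0],[0,0,0]])

```text
time: 3.28
tcp_pos: [0.488, 0.0844, 0.1118]
orientation: [[0.998, -0.059, 0.002], [-0.059, -0.998, 0.0], [0.002, -0.0, -1.0]]
force: [0.0, -0.5, -0.2]
finger_gap: 0.0448
```

```bash
python3 - <<'E'
from h import *
s=st(); snap('wrist','w2.png',scale=1.5)
E
```

```text
t 3.27 tcp [0.488  0.0844 0.1118] yaw -3.36 zax [ 0.002   0.0002 -1.    ] F [ 0.0103 -0.4882 -0.2266] gap 0.0448 q [  9.8138  12.6499 -28.9347  48.2986  -0.0098 103.1691]
```

View pics/w2.png

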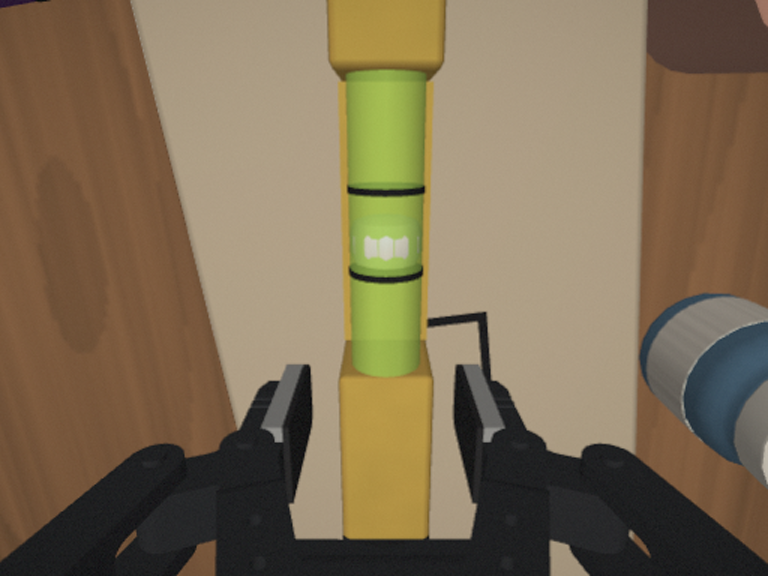

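The level (vial column at x=386) sits centred between the fingers and parallel to the pads. The bubble is about 3 mm towards the foot, so the foot end is about 0.01 rad high. Closing gently.

Call:
apply_moves(claw=[20,15,15,15,15,15], offset=[[0,0,0],[0,0,0],[0,0,0],[0,0,0],[0,0,0],[0,0,0]], rot=[[0,0,0],[0,0,0],[0,0,0],[0,0,0],[0,0,0],[0,0,0]], force=20)

```text
time: 4.08
tcp_pos: [0.4878, 0.0847, 0.1115]
orientation: [[0.998, -0.058, 0.002], [-0.058, -0.998, -0.0], [0.002, -0.0, -1.0]]
force: [-0.9, -1.3, 7.5]
finger_gap: 0.0238
```

There is 7.5 N of downward bias and the grip is on at 23.8 mm. I slide horizontally in two halves, watching the force.

Call:
apply_moves(claw=[15,15,15,15,15,15,15], offset=[[3,11,0],[6,22,0],[9,35,0],[12,48,0],[15,60,0],[16.5,66,0],[16.5,66,0]], rot=[[0,0,-0.6],[0,0,-1.2],[0,0,-1.9],[0,0,-2.6],[0,0,-3.2],[0,0,-3.6],[0,0,-3.6]])

```text
time: 4.95
tcp_pos: [0.4999, 0.0172, 0.1106]
orientation: [[1.0, 0.004, 0.001], [0.004, -1.0, -0.001], [0.001, 0.001, -1.0]]
force: [0.4, 1.0, 7.0]
finger_gap: 0.0238
```

```bash
python3 - <<'E'
from h import *
s=st()
E
```

```text
t 4.95 tcp [0.4999 0.0172 0.1106] yaw 0.25 zax [ 0.0009 -0.0008 -1.    ] F [0.4138 1.0093 7.0465] gap 0.0238 q [  2.0025  13.2651 -28.3073  48.379   -0.0452  91.7501]
```

Call:
apply_moves(claw=[15,15,15,15,15,15,15,15], offset=[[2,11,0],[4,22,0],[7,35,0],[9,48,0],[11,58,0],[13,67,0],[13,67,0],[13,67,0]], rot=[[0,0,-0.6],[0,0,-1.2],[0,0,-1.9],[0,0,-2.6],[0,0,-3.2],[0,0,-3.6],[0,0,-3.6],[0,0,-3.6]])

```text
time: 5.95
tcp_pos: [0.5127, -0.0504, 0.1104]
orientation: [[0.998, 0.067, -0.0], [0.067, -0.998, -0.003], [-0.0, 0.003, -1.0]]
force: [-0.9, -2.9, 4.0]
finger_gap: 0.0235
```

```bash
python3 - <<'E'
from h import *
s=st(); snap('wrist','w3.png',scale=1.5); cv2.imwrite('pics/top3.png',bot.get_image('top'))
np.save('w3.npy',[s],allow_pickle=True)
E
```

```text
t 5.95 tcp [ 0.5127 -0.0504  0.1104] yaw 3.84 zax [-0.0001 -0.003  -1.    ] F [-0.9199 -2.8952  3.9527] gap 0.0235 q [ -5.5067  14.777  -26.3255  48.8865  -0.1693  80.6512]
```

View pics/w3.png

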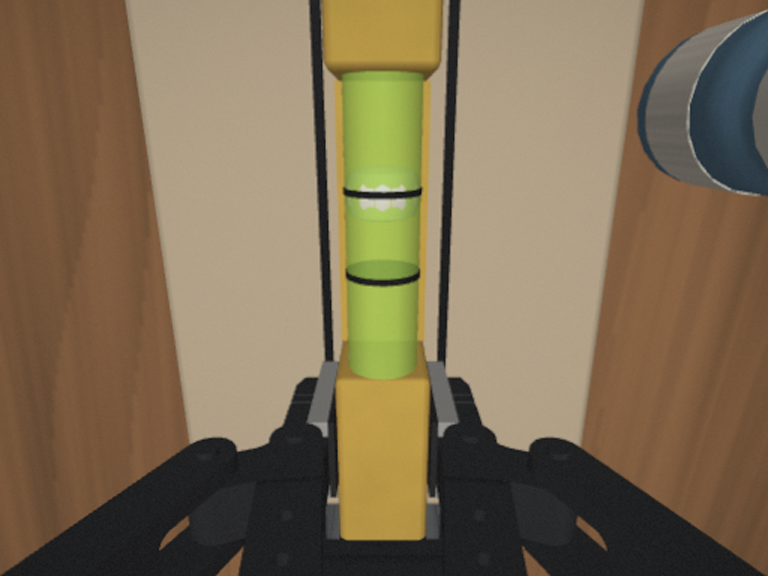

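The level lies laterally inside the outline: its vial is at x=382, between the outline lines at 325 and 447. The bubble is 8 mm towards the far end. I ease the shelf up a little, still pressing, and then release.

Call:
apply_moves(claw=[15,15,15,15], offset=[[0,0,-1],[0,0,-2],[0,0,-3],[0,0,-3]], rot=[[0,0,0],[0,0,0],[0,0,0],[0,0,0]])

```text
time: 6.55
tcp_pos: [0.5121, -0.0485, 0.1128]
orientation: [[0.998, 0.068, -0.001], [0.068, -0.998, 0.001], [-0.001, -0.001, -1.0]]
force: [-0.9, -0.2, -3.0]
finger_gap: 0.024
```

Reading -3 N means I may be carrying the level's weight, so I go back down 2 mm at once and then open.

Call:
apply_moves(claw=[15,15,45,45,45], offset=[[0,0,2],[0,0,2],[0,0,2],[0,0,2],[0,0,2]], rot=[[0,0,0],[0,0,0],[0,0,0],[0,0,0],[0,0,0]])

```text
time: 7.18
tcp_pos: [0.513, -0.0491, 0.1115]
orientation: [[0.998, 0.068, 0.001], [0.068, -0.998, 0.0], [0.001, 0.0, -1.0]]
force: [0.0, -0.8, 0.2]
finger_gap: 0.045
```

Call:
apply_moves(claw=[45,45,45,45,45,45,45,45], offset=[[0,0,-40],[0,0,-90],[0,30,-140],[0,30,-190],[0,30,-190],[0,30,-190],[0,30,-190],[0,30,-190]], rot=[[0,0,0],[0,0,0],[0,0,0],[0,0,0],[0,0,0],[0,0,0],[0,0,0],[0,0,0]])

```text
time: 8.18
tcp_pos: [0.5141, -0.0788, 0.3]
orientation: [[0.998, 0.068, -0.002], [0.068, -0.998, 0.0], [-0.002, -0.0, -1.0]]
force: [-0.6, -0.1, -0.1]
finger_gap: 0.0453
```

```bash
python3 - <<'E'
from h import *
s=st(); snap('wrist','w4.png',scale=1.5); cv2.imwrite('pics/top4.png',bot.get_image('top'))
np.save('w4.npy',[s],allow_pickle=True)
E
```

```text
t 8.18 tcp [ 0.5141 -0.0788  0.3   ] yaw 3.9 zax [-0.0023  0.0003 -1.    ] F [-0.5657 -0.1287 -0.1227] gap 0.0453 q [-8.7134  8.5153 -8.2453 73.3706 -0.0001 77.3858]
```

View pics/w4.png

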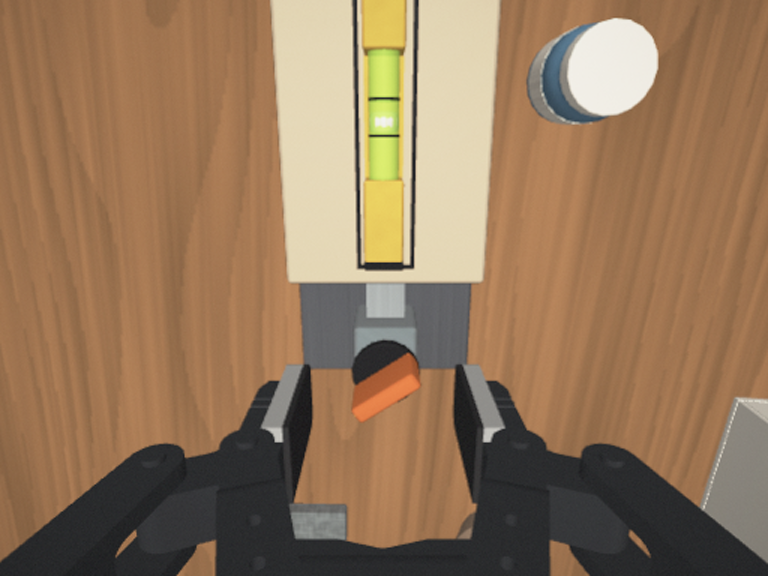

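```bash
python3 - <<'E'
from h import *
np.set_printoptions(precision=4,suppress=True)
s=np.load('w4.npy',allow_pickle=True)[0]; c=cam('wrist',s)
f=lambda L,z: pix2z(c,[((x+.5)/1.5-.5,(y+.5)/1.5-.5) for x,y in L],z)
m=np.array([.5094,.0053]);y=np.array([-.0663,.9978]);x=np.array([y[1],-y[0]])
def loc(P): return np.c_[(P[:,:2]-m)@x,(P[:,:2]-m)@y]
print('outline foot corners',loc(f([(359,267),(412,267)],.086)))
print('level foot end top',loc(f([(364,270),(404,270)],.127)))
print('vial lines',loc(f([(384,98),(384,135)],.120)), 'yellow edges',loc(f([(363,48),(405,48),(364,180),(403,180)],.127)))
print('outline up',loc(f([(354,10),(414,10)],.086)))
P=f([(351,410),(416,373),(420,385),(358,420)],.131);print('bar',P,P.mean(0))
E
```

```text
outline foot corners [[-0.019  -0.0981]
 [ 0.0184 -0.098 ]]
level foot end top [[-0.0138 -0.089 ]
 [ 0.011  -0.0889]]
vial lines [[-0.0017  0.0111]
 [-0.0017 -0.0091]] yellow edges [[-0.0132  0.036 ]
 [ 0.0096  0.0361]
 [-0.0133 -0.0342]
 [ 0.0096 -0.0342]]
outline up [[-0.02    0.0628]
 [ 0.0163  0.0628]]
bar [[ 0.4985 -0.1812  0.131 ]
 [ 0.5396 -0.1507  0.131 ]
 [ 0.543  -0.1592  0.131 ]
 [ 0.5036 -0.1885  0.131 ]] [ 0.5212 -0.1699  0.131 ]
```

The level is inside the outline: it spans -89 to about +91 mm along it and ±12 mm across, about 2 mm off centre. Its unloaded bubble is at about -2.4 mm, so seated it should be about +8 mm, which needs roughly 0.6 rad. I go to the knob with the jaw yaw at -52°.

Call:
apply_moves(claw=[45,45,45,45,45,45,45,45,45,45,45,45], offset=[[1,40,30],[1,91,60],[1,91,100],[1,91,100],[1,91,100],[1,91,100],[1,91,120],[1,91,140],[1,91,160],[1,91,180],[1,91,180],[1,91,180]], rot=[[0,0,10],[0,0,20],[0,0,30],[0,0,40],[0,0,50],[0,0,56],[0,0,56],[0,0,56],[0,0,56],[0,0,56],[0,0,56],[0,0,56]])

```text
time: 9.78
tcp_pos: [0.5222, -0.1698, 0.1218]
orientation: [[0.614, -0.789, 0.0], [-0.789, -0.614, -0.0], [0.0, -0.0, -1.0]]
force: [0.6, -0.3, 0.0]
finger_gap: 0.0449
```

```bash
python3 - <<'E'
from h import *
s=st(); snap('wrist','w5.png'); np.save('w5.npy',[s],allow_pickle=True)
E
```

```text
t 9.78 tcp [ 0.5222 -0.1698  0.1218] yaw -52.11 zax [ 0.0004 -0.0001 -1.    ] F [ 0.5725 -0.281   0.0276] gap 0.0449 q [-18.0133  17.4526 -20.9609  51.565    0.0012 124.096 ]
```

View pics/w5.png

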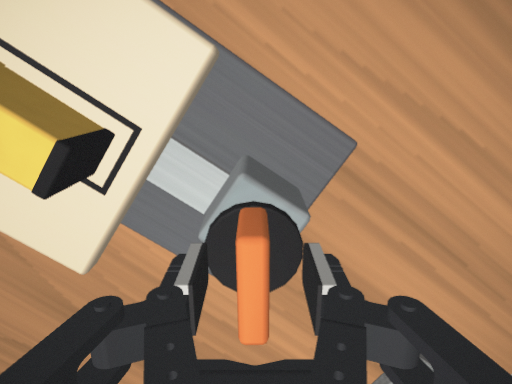

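The bar is upright at x≈253, midway between the fingers (190 and 318), and the level sits inside the outline. I close and turn 34° clockwise.

Call:
apply_moves(claw=[20,5,5,5,5,5,5,5,5,5,5,5,5], offset=[[0,0,0],[0,0,0],[0,0,0],[0,0,0],[0,0,0],[0,0,0],[0,0,0],[0,0,0],[0,0,0],[0,0,0],[0,0,0],[0,0,0],[0,0,0]], rot=[[0,0,0],[0,0,0],[0,0,0],[0,0,0],[0,0,0],[0,0,5],[0,0,10],[0,0,16],[0,0,22],[0,0,28],[0,0,34],[0,0,34],[0,0,34]], force=50)

```text
time: 11.45
tcp_pos: [0.5218, -0.1691, 0.1221]
orientation: [[0.068, -0.998, 0.0], [-0.998, -0.068, 0.001], [-0.001, -0.0, -1.0]]
force: [-2.5, 3.2, 5.4]
finger_gap: 0.0122
```

```bash
python3 - <<'E'
from h import *
s=st();print(s['moment'])
E
```

```text
t 11.45 tcp [ 0.5218 -0.1691  0.1221] yaw -86.11 zax [ 0.0004  0.0011 -1.    ] F [-2.5359  3.2477  5.3852] gap 0.0122 q [-17.9966  17.3965 -20.9933  51.6099   0.0653 158.1127]
[ 0.5452  0.4337 -0.101 ]
```

Turned 34° without strain. I release, rise, swing over the level's foot-side yellow part, close the fingers and descend to just above it.

Call:
apply_moves(claw=[45,45,45,45,45,45,30,10,0,0,0,0,0,0,0,0,0,0], offset=[[0,0,0],[0,0,0],[0,0,0],[0,0,-40],[0,0,-80],[-40,1,-80],[-80,2,-80],[-127,2,-80],[-127,2,-80],[-127,2,-80],[-127,2,-80],[-127,2,-80],[-127,2,-80],[-127,2,-80],[-127,2,-60],[-127,2,-40],[-127,2,-30],[-127,2,-30]], rot=[[0,0,0],[0,0,0],[0,0,0],[0,0,0],[0,0,0],[0,0,-10],[0,0,-20],[0,0,-30],[0,0,-40],[0,0,-50],[0,0,-60],[0,0,-70],[0,0,-80],[0,0,-90],[0,0,-90],[0,0,-90],[0,0,-90],[0,0,-90]])

```text
time: 13.7
tcp_pos: [0.5109, -0.0431, 0.1508]
orientation: [[0.998, 0.068, -0.001], [0.068, -0.998, 0.0], [-0.001, -0.0, -1.0]]
force: [-0.2, 0.1, 0.0]
finger_gap: -0.0
```

```bash
python3 - <<'E'
from h import *
s=st()
E
```

```text
t 13.7 tcp [ 0.5109 -0.0431  0.1508] yaw 3.89 zax [-0.0012  0.0002 -1.    ] F [-0.2086  0.0673  0.0008] gap -0.0 q [ -4.8273  12.3823 -23.5577  54.1291   0.0049  81.2867]
```

Call:
apply_moves(claw=[0,0,0,0,0,0], offset=[[0,0,2],[0,0,4],[0,0,6],[0,0,7],[0,0,8],[0,0,8]], rot=[[0,0,0],[0,0,0],[0,0,0],[0,0,0],[0,0,0],[0,0,0]])

```text
time: 14.45
tcp_pos: [0.5118, -0.0434, 0.1439]
orientation: [[0.998, 0.068, 0.001], [0.068, -0.998, -0.0], [0.001, 0.001, -1.0]]
force: [-0.2, -2.0, 6.6]
finger_gap: -0.0002
```

Call:
apply_moves(claw=[0,0,0,0,0,0], offset=[[0,0,0.7],[0,0,1.5],[0,0,1.5],[0,0,1.5],[0,0,1.5],[0,0,1.5]], rot=[[0,0,0],[0,0,0],[0,0,0],[0,0,0],[0,0,0],[0,0,0]])

```text
time: 15.2
tcp_pos: [0.512, -0.0434, 0.1436]
orientation: [[0.998, 0.068, 0.002], [0.068, -0.998, -0.001], [0.002, 0.001, -1.0]]
force: [-3.7, -2.5, 15.4]
finger_gap: 0.0002
```

```bash
python3 - <<'E'
from h import *
s=st(); snap('wrist','w6.png',scale=1.5)
E
```

```text
t 15.2 tcp [ 0.512  -0.0434  0.1436] yaw 3.88 zax [ 0.0022 -0.0007 -1.    ] F [-3.7175 -2.5487 15.4313] gap 0.0002 q [ -4.8324  12.7095 -24.1687  52.9937  -0.0282  81.2875]
```

View pics/w6.png

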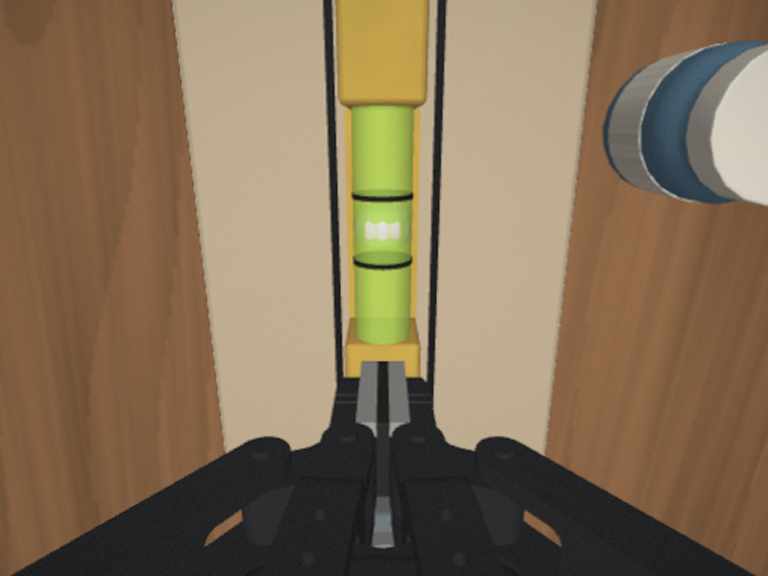

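The bubble glint is at row 230, exactly midway between the lines at rows 196 and 264. The force is 15 N, so I ease it slightly, let the bubble settle and check in a crop.

Call:
apply_moves(claw=[0,0,0,0,0,0,0,0], offset=[[0,0,-0.6],[0,0,-0.6],[0,0,-0.6],[0,0,-0.6],[0,0,-0.6],[0,0,-0.6],[0,0,-0.6],[0,0,-0.6]], rot=[[0,0,0],[0,0,0],[0,0,0],[0,0,0],[0,0,0],[0,0,0],[0,0,0],[0,0,0]])

```text
time: 16.25
tcp_pos: [0.5119, -0.0434, 0.1437]
orientation: [[0.998, 0.068, 0.002], [0.068, -0.998, -0.001], [0.002, 0.001, -1.0]]
force: [-2.0, -2.4, 12.0]
finger_gap: 0.0001
```

```bash
python3 - <<'E'
from h import *
snap('wrist','w7.png',crop=(205,60,305,250),scale=3)
a=bot.get_image('top')[155:225,170:325]
b=cv2.imread('pics/w7.png'); a=cv2.resize(a,None,fx=3,fy=3,interpolation=cv2.INTER_CUBIC)
o=np.zeros((570,300+a.shape[1],3),np.uint8);o[:,:300]=b;o[:a.shape[0],300:]=a;cv2.imwrite('pics/w7b.png',o);st()
E
```

```text
t 16.35 tcp [ 0.5119 -0.0434  0.1437] yaw 3.88 zax [ 0.0017 -0.0006 -1.    ] F [-2.2445 -1.8374 11.4339] gap 0.0001 q [ -4.8344  12.7146 -24.1474  53.0356  -0.0266  81.2846]
```

View pics/w7b.png

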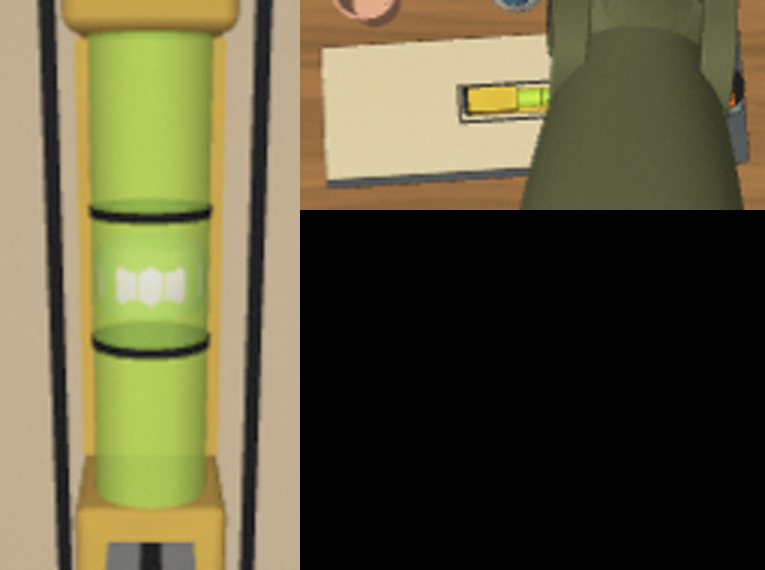

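The crop shows the bubble from about row 240 to 325, between the lines at rows 213 and 348, so it is within about 0.5 mm of centre. The level's far end lies inside the outline in the top view. With 11–12 N steady and the shelf firm, I hand in.

```bash
python3 - <<'E'
from h import *
print(bot.job_done()); st()
E
```

```text
the job is handed in; nothing more can be done
None
the job is handed in; nothing more can be done
```

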